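# Retain a cart wheel with a spring clip

### The arm

A 6-joint arm with a two-finger parallel gripper is mounted at the origin on the work surface. World frame = base frame: x ahead of the robot, y to its left, z up, the work surface at z = 0. Lengths are in mm, angles in rad, forces in N, time in s.
With the tool pointing down it reaches from about 350 to 775 mm from the base axis. Payload 7.3 kg.
Tool frame: the origin (TCP) lies at the very end of the fingers, on their centre line; the grasp point (between the pads) lies 19 mm behind it (bot.grip_point_offset is the distance from the TCP to the grasp point, in mm); z points along the fingers, y is the line along which they close (so a half turn about z gives the same grasp; the last joint's range is limited). The gripper opens to 92 mm and grips with 3 to 60 N. Pads are 19 mm wide; open, the fingers measure 130 mm over their backs; the gripper's body (75 mm by 190 mm) begins 47 mm behind the grasp point.
Start: joints at [1.018, 0.342, 1.524, -0, 1.275, -0.146], TCP at [207.716, 482.181, 226.741] pointing down, gripper open.
Joint ranges: [-2.53, 2.53], [-0.77, 2.02], [0.04, 2.7], [-1, 4.14], [0.28, 2.66], [-3.11, 3.11]. Speed limits (rad/s): [2.57, 2.57, 3.14, 3.14, 3.14, 3.14].

### API

Orientations are given as [roll, pitch, yaw] about the fixed x, y, z axes, in that order (R = Rz(yaw) Ry(pitch) Rx(roll)).
In Python, from plant import bot gives the robot as it stands. The module is installed in compiled form; this text tells all that it offers.
- The arm moves only by the shell command python3 -m jog 'ROWS' [OPENING]. ROWS is JSON, a list of rows, each a list of 6 numbers: the shift along the tool's x, y, z in mm, then the turn, a rotation vector about the tool's x, y, z in rad. In form: [[dx, dy, dz, rx, ry, rz], ...]. A call has 1 to 12 rows; each row shifts and turns the commanded pose from where the row before left it, along the tool's axes as they then stand; what a row does not reach is not made up. A row lasts 1/10 s, in which the tool goes at most 50 mm and 8.59 degrees, less where a joint would pass 70% of its speed; a pose out of reach is approached as far as the arm can. A call with a gripper value outside its range is refused whole. OPENING is the opening in per cent of the stroke, from 0 (shut) to 100 (fully open), set as the call begins (- or left out, the last holds). The fingers move at their own pace and stop on an object; the grip force is fixed at half the most. Time passes only in rows, so rows that do not move let the fingers close. It gives the time, the measured TCP pose, the force, the opening and the grip force at its end, in the units of the state.
- bot.get_obs(): the state, without advancing time (a new reading comes with each control period).
- bot.capture(name): name is "scene" or "top" or "wrist"; returns the picture (384x512x3 uint8, red, green, blue); there is no depth.
- bot.camera_model(name): a dict with "fx", "fy", "cx", "cy" (pixels), "dist_coeffs" ([k1, k2, p1, p2, k3] as OpenCV has them; the pictures are not rectified), "position" and "orientation" of the camera in the world; the wrist camera has in their place "T_tool_cam" (4x4, takes a point from camera to tool coordinates, whose origin is the TCP and whose axes are the flange's). Camera axes: x right, y down, z forward; pixel columns grow to the right and rows downward; lengths in mm; the calibration is good to about 2 mm. A picture is of the moment at which its call begins: read the wrist's pose just before it. camera_model takes no time and is no camera call.
- bot.close_job(): hands the job in; it is judged then, once.
Trained networks look in the newest picture that a camera, given by its name, has taken for a name from the list of things; names that differ only in an ending like _2 or _b are one class to them, and where a whole thing is asked for, a point or a joint stands for the part that bears it (a point fixed in the world has none). Each returns a list of dicts, best first, with "p" (0 to 1); they miss things now and then, are a little off and sometimes report something else, mostly with a low value. They report only what shows in the picture. A call takes as long as a camera call.
- bot.outline_of(target, camera): "mask" (384x512 bool, what is visible of it) and "pixel" ([column, row] in pixels, amid what is visible of it).
The state is a dict: "time": time; "joint_positions": joint angles; "dq": joint speeds; "tau": joint torques, N m; "tool_pos": TCP position; "tcp_rot": TCP orientation; "contact_force": force on the tool from outside, world axes, zero at the start; "moment": the same for the moment, N m; "grip_width": finger opening in mm; "finger_force": force on a finger pad.
Only numpy, scipy, OpenCV 4.12 (cv2) and the standard library are available. Lean on these libraries where they do the work, as an engineer would, in place of code of your own. Each camera call takes 0.05 s, during which the arm holds its last target. There are 200 camera calls.

### The job

Fit the tool-cart wheel on the stub axle that stands upright in the vise: push the wheel straight down until its hub is fully home and the axle's groove shows, then take the spring clip that fits the groove (the smaller of the two U-shaped clips on the rubber mat) and press it sideways into the groove, flat on the hub, until it snaps fully home. Let go of it, and leave the other clip, the brush, the oil bottle beside it, the hammer and the screwdriver where they are.

Things in the scene. Friction and masses are not known exactly. Their poses are not given: they have to be found in the camera images.
- axle_groove (a point): fixed point on the axis of the upright steel axle (30 mm diameter, clamped in the vise jaws), 178 mm above the bench, at the lower edge of the axle's groove. The groove is 24 mm in diameter, from 1 mm below to 10 mm above this point; above it the 30 mm axle end goes on to 25 mm above this point (top edge chamfered). z up.
- vise: dark cast-iron bench vise, fixed for each start; origin on the bench, on the axle's axis. Jaws 102 mm wide, across the vise's x axis; screw handle up to 145 mm towards -x and 80 mm to each side, body and slide to 175 mm towards +x; all of it below the wheel.
- hub_face (a point): centre of the flat upper face of the wheel's hub (grey plastic sleeve, 64 mm outer diameter, round the axle). It slides up and down on the axle with the wheel: 150 mm diameter, black tyre whose top is 6 mm below this face, grey web 16 mm below it. z up. With the wheel home this point coincides with axle_groove; while higher, the hub covers the groove.
- clip: smaller U-shaped spring clip, flat steel 5 mm thick, 76 mm long, 44 mm wide, 85 g, lying flat. Origin: underside, where the axle's axis lies when seated. x to the open mouth, z up. Prong tips 21 mm to +x. At the back an upright tab, 22 mm wide (y), 4 mm thick (x), 34 mm high, its middle 53 mm to -x of the origin: grip it by this. See also point clip_mouth.
- clip_mouth (a point): middle of the smaller clip's open mouth, 11 mm to +x of its origin: round bumps on the two springy prongs leave 18 mm here; behind them the prongs are 27 mm apart and the closed end starts 13 mm to -x of the origin. Pressing the mouth over the 24 mm groove spreads the prongs and takes about 10 N; past the bumps it snaps home and stays.
- hub (a joint): height in m of wheel and hub above their home position on the axle's shoulder: 0 is home, 11 to 18 mm at the start, at most 20 mm. It is a snug fit that stays where it is left: a downward push on the hub face or wheel of about 7 N moves it, then it stops hard at 0.
- clip_big: the larger spring clip for a thicker axle, same shape, 106 mm long, 62 mm wide, 6 mm thick, with a tab 31 mm wide and 34 mm high; on the mat. It does not fit this axle. Origin and axes as for clip, 74 mm ahead of its tab. To be left alone.
- mat: black rubber bench mat, 360 x 270 x 4 mm, fixed for each start; origin at the centre of its underside, x along the longer side. Vise and mat change sides of the bench.
- brush: flat brush with a black handle, 150 mm long, 20 mm high, lying on the far part of the mat. Bystander.
- oil: small black dropper bottle, 40 mm diameter, 115 mm high with its pointed tip, standing on the far part of the mat. Bystander. Origin at the centre of its underside, z up.
- hammer: hammer with a wooden handle, 270 mm long, lying at the left side of the bench. Bystander. Origin at its middle.
- driver: screwdriver with a black handle, 210 mm long, lying at the right side of the bench. Bystander. Origin at its middle.

How it is judged:
By the outcome, as a careful person would: the job done as asked, in the order asked, and still so for the second after the job is handed in, with the robot touching nothing.
It also fails if it takes over 54 s, if anything falls off the work surface, if the arm or the gripper's body presses on something with over 40 N, if the wrist force passes 120 N, or if a joint passes its speed limit or range.

## Working session

There is one attempt and no reset: what is moved stays moved. The work goes in short steps, Python scripts to look and compute and a shell command to move; the robot and the scene stay as the last step left them, time stands still between calls to the robot, and variables do not carry over. Pictures are saved under pics/ and viewed, at most 10 in all, crops included, and the job is handed in when it is done.

```bash
mkdir -p pics; cat > h.py <<'E'
import numpy as np, cv2
from scipy.spatial.transform import Rotation as R
from plant import bot
def cam(name):
    m=bot.camera_model(name); K=np.array([[m['fx'],0,m['cx']],[0,m['fy'],m['cy']],[0,0,1.]]); d=np.array(m['dist_coeffs'],float)
    if name=='wrist':
        o=bot.get_obs(); T=np.eye(4); T[:3,:3]=R.from_euler('xyz',o['tcp_rot']).as_matrix(); T[:3,3]=o['tool_pos']
        T=T@np.array(m['T_tool_cam']); return K,d,T[:3,:3],T[:3,3]
    q=np.array(m['orientation'],float)
    Rm=q if q.shape==(3,3) else (R.from_euler('xyz',q).as_matrix() if q.size==3 else R.from_quat(q).as_matrix())
    return K,d,Rm,np.array(m['position'],float)
def ray(c,px,z):
    K,d,Rm,p=c
    u=cv2.undistortPoints(np.array(px,float).reshape(-1,1,2),K,d).reshape(-1,2)
    v=np.c_[u,np.ones(len(u))]@Rm.T
    return p+v*((z-p[2])/v[:,2])[:,None]
def proj(c,P):
    K,d,Rm,p=c; Q=(np.array(P,float).reshape(-1,3)-p)@Rm
    return cv2.projectPoints(Q,np.zeros(3),np.zeros(3),K,d)[0].reshape(-1,2)
def save(img,name,crop=None,s=1):
    if crop: x0,y0,x1,y1=crop; img=img[y0:y1,x0:x1]
    cv2.imwrite('pics/'+name,cv2.resize(img[:,:,::-1],None,fx=s,fy=s,interpolation=cv2.INTER_CUBIC))
E
cat > /tmp/a.py <<'E'
from h import *
for n in ['scene','top']: print(n,{k:v for k,v in bot.camera_model(n).items()})
ims=[bot.capture(n) for n in ['top','scene']]
save(np.hstack(ims)[:, :],'a.png',s=0.78); save(ims[0],'top.png',s=1.5)
c=cam('top')
for t in ['clip','clip_big','hub','hub_face','vise','mat','brush','oil','driver','hammer']:
    for r in bot.outline_of(t,'top')[:2]:
        print(t,round(r['p'],2),np.round(r['pixel']),r['mask'].sum(),ray(c,r['pixel'],180 if 'hub' in t else 5).round())
o=bot.get_obs();print(o['contact_force'],o['tool_pos'],o['tcp_rot'],o['time'])
E
python3 /tmp/a.py 2>&1 || (PYTHONPATH=. python3 /tmp/a.py)
```

```text
scene {'fx': 401.23198301913044, 'fy': 401.23198301913044, 'cx': 254.6733279593693, 'cy': 194.36507544622694, 'dist_coeffs': array([-0.06977841,  0.        ,  0.        ,  0.        ,  0.        ]), 'position': array([1429.05031388, -468.53463777,  898.22901574]), 'orientation': array([-2.23772143,  0.00775228,  1.05598397])}
top {'fx': 475.9368831835177, 'fy': 475.9368831835177, 'cx': 260.17639220605815, 'cy': 191.03774145002828, 'dist_coeffs': array([0.04805865, 0.        , 0.        , 0.        , 0.        ]), 'position': array([ 370.44251948,    9.00005434, 1601.70213232]), 'orientation': array([-2.99155626,  0.01892036, -1.58898873])}
clip 0.53 [209. 243.] 185 [[440. 210.   5.]]
clip_big 0.7 [200. 201.] 385 [[584. 241.   5.]]
clip_big 0.37 [208. 245.] 202 [[435. 211.   5.]]
hub 0.83 [332. 192.] 1883 [[ 577. -184.  180.]]
hub 0.73 [204. 208.] 7282 [[537. 201. 180.]]
hub_face 0.71 [330. 194.] 1903 [[ 574. -178.  180.]]
vise 0.82 [332. 184.] 3137 [[ 633. -208.    5.]]
vise 0.25 [217. 156.] 400 [[739. 182.   5.]]
mat 0.68 [205. 206.] 7540 [[564. 222.   5.]]
brush 0.55 [213. 159.] 405 [[727. 195.   5.]]
oil 0.67 [176. 159.] 222 [[731. 320.   5.]]
driver 0.57 [438. 224.] 273 [[ 490. -551.    5.]]
hammer 0.57 [101. 204.] 797 [[580. 574.   5.]]
[ 0.48826522 -0.85188757 -0.20947368] [207.70757827 482.15187692 226.73176449] [3.14155653e+00 2.14608978e-05 2.73477462e+00] 0.6
```

View pics/top.png

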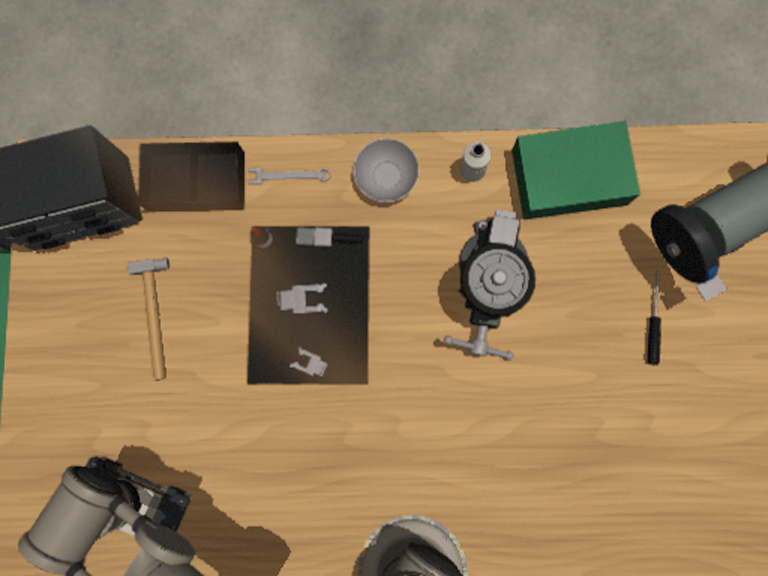

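View pics/a.png

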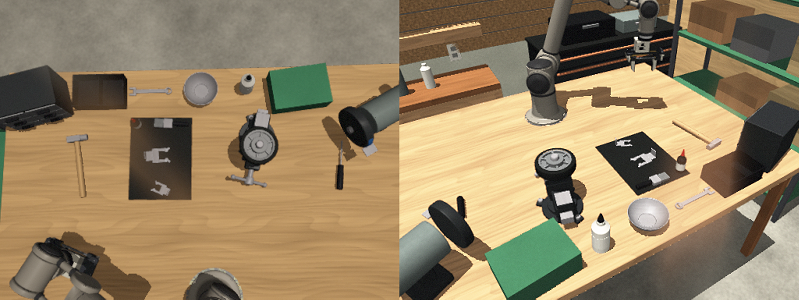

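```bash
python3 - <<'E'
from h import *
print(np.array(bot.camera_model('wrist')['T_tool_cam']).round(3), {k:bot.camera_model('wrist')[k] for k in('fx','cx','cy')})
E
```

```text
[[-1.00000e-03 -9.56000e-01 -2.93000e-01  7.98630e+01]
 [ 1.00000e+00 -1.00000e-03  0.00000e+00  6.44000e-01]
 [-0.00000e+00 -2.93000e-01  9.56000e-01 -1.58883e+02]
 [ 0.00000e+00  0.00000e+00  0.00000e+00  1.00000e+00]] {'fx': 276.9933583391436, 'cx': 254.95803294426153, 'cy': 196.11814402952348}
```

The small clip is near top-view pixel (207,241), with its mouth facing left (+y). The wheel is at (331,185), the big clip at (201,200) and the oil bottle at (175,158). I'll turn the wrist and stop over the clip for a closer look before going on to the axle.

```bash
python3 -m jog '[[0,0,-14,0,0,-0.149],[0,0,-14,0,0,-0.149],[0,0,-14,0,0,-0.149],[0,0,-14,0,0,-0.149],[0,0,-14,0,0,-0.149],[-10,-48,0,0,0,0],[-10,-48,0,0,0,0],[-10,-48,0,0,0,0],[-10,-48,0,0,0,0],[-10,-48,0,0,0,0],[-10,-48,0,0,0,0],[-10,-48,0,0,0,0]]'
python3 -m jog '[[0,0,0,0,0,0],[0,0,0,0,0,0]]' 43
cat > b.py <<'E'
from h import *
im=bot.capture('wrist'); c=cam('wrist'); save(im,'w1.png',s=1.5)
np.save('w1.npy',im)
for t in ['clip','clip_big']:
    for r in bot.outline_of(t,'wrist')[:3]: print(t,round(r['p'],2),np.round(r['pixel']),r['mask'].sum(),ray(c,r['pixel'],9).round(1))
E
python3 b.py
```

```text
time: 1.8
tool_pos: [385.8, 186.6, 297.0]
tcp_rot: [3.141, 0.001, -2.803]
contact_force: [1.4, 0.5, -0.4]
grip_width: 91.5
finger_force: 0.0
time: 2.0
tool_pos: [385.6, 187.7, 296.7]
tcp_rot: [3.141, -0.0, -2.807]
contact_force: [-0.4, -0.2, 0.4]
grip_width: 80.4
finger_force: 0.0
clip 0.8 [258. 197.] 703 [[438.7 213.9   9. ]]
clip_big 0.87 [237. 261.] 308 [[566.3 218.8   9. ]]
```

View pics/w1.png

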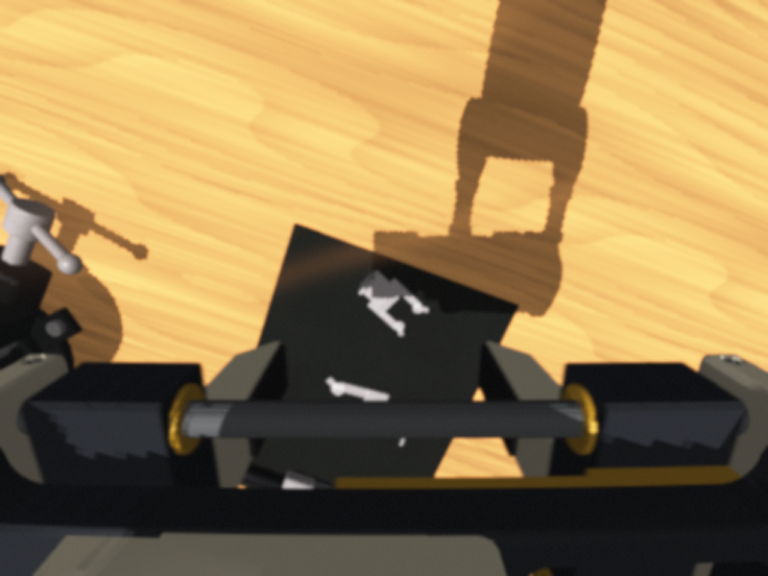

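The clip shows at about (260,200) in the 512-px wrist frame, half in shadow, with the mouth to the lower right. Next I'll fit its outline and zoom in to check the fit.

```bash
cat > fit.py <<'E'
from h import *
from scipy.optimize import differential_evolution
def polys(x,y,a,zb=4.):
    # plate pieces (clip frame), U shape with neck, and tab box
    ps=[]
    def pr(q,z0,z1): ps.append((np.array(q,float),z0,z1))
    pr([[-22,-22],[-13,-22],[-13,22],[-22,22]],0,5)
    for s in(1,-1): pr([[-22,s*13.5],[21,s*13.5],[21,s*22],[-22,s*22]],0,5); pr([[7,s*9],[15,s*9],[15,s*22],[7,s*22]],0,5)
    pr([[-55,-11],[-13,-11],[-13,11],[-55,11]],0,5)
    pr([[-55,-11],[-51,-11],[-51,11],[-55,11]],0,34)
    r=np.array([[np.cos(a),-np.sin(a)],[np.sin(a),np.cos(a)]])
    return [np.vstack([np.c_[q@r.T+[x,y],np.full(len(q),zb+z)] for z in(z0,z1)]) for q,z0,z1 in ps]
def render(c,p,S=4,zb=4.):
    m=np.zeros((384*S,512*S),np.uint8)
    for P in polys(*p,zb=zb):
        h=cv2.convexHull(((proj(c,P)+.5)*S).astype(np.float32)); cv2.fillConvexPoly(m,h.astype(int),255)
    return cv2.resize(m,(512,384),interpolation=cv2.INTER_AREA)/255.
E
cat > d.py <<'E'
from fit import *
im=np.load('w1.npy'); c=cam('wrist'); bot.capture('wrist')
r=bot.outline_of('clip','wrist')[0]; M=r['mask'].astype(float); m0=ray(c,r['pixel'],9)[0]
def cost(p): 
    q=render(c,p); return 1-np.minimum(q,M).sum()/np.maximum(q,M).sum()
s=differential_evolution(cost,[(m0[0]-40,m0[0]+40),(m0[1]-40,m0[1]+40),(0,2*np.pi)],maxiter=40,popsize=12,seed=1)
print(s.x,np.degrees(s.x[2]),s.fun)
a=im[160:240,210:310].copy(); 
q=render(c,s.x); ov=im.copy(); e=cv2.Canny((q*255).astype(np.uint8),80,160)>0; ov[e]=[255,0,0]
mm=im.copy(); mm[M>0]=[0,255,0]
save(np.hstack([a,ov[160:240,210:310]]),'w1c.png',s=4)
E
python3 d.py
```

```text
[452.30806008 231.86687541   1.0953153 ] 62.75694371658051 0.22538548662719082
```

View pics/w1c.png

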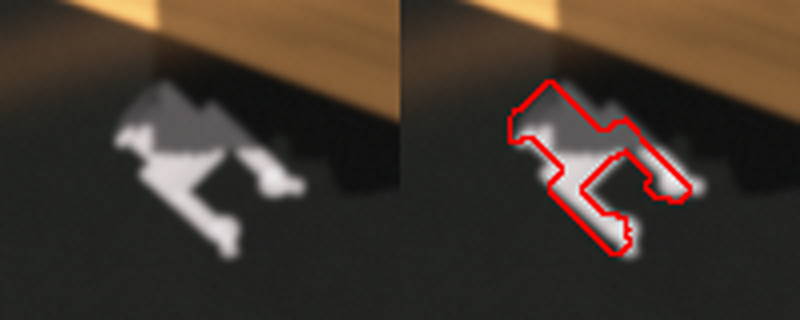

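The fit puts the clip at about (452,232) with yaw 63°, good for the approach. Now to the axle, turning the wrist to yaw 153° for both the insertion and the pick.

```bash
python3 -m jog '[[0,0,0,0,0,0.135],[0,0,0,0,0,0.135],[0,0,0,0,0,0.135],[0,0,0,0,0,0.135],[0,0,0,0,0,0.135],[0,0,0,0,0,0.135],[-37,-27,0,0,0,0],[-37,-27,0,0,0,0],[-37,-27,0,0,0,0],[-37,-27,0,0,0,0],[-37,-27,0,0,0,0],[-37,-27,0,0,0,0]]' 43 >/dev/null
python3 -m jog '[[-37,-27,0,0,0,0],[-37,-27,0,0,0,0],[-37,-27,0,0,0,0],[0,0,0,0,0,0],[0,0,0,0,0,0]]'
cat > e.py <<'E'
from h import *
import sys
n=sys.argv[1]
im=bot.capture('wrist'); c=cam('wrist'); np.save(n+'.npy',im)
for t in ['hub_face','vise']:
    for r in bot.outline_of(t,'wrist')[:2]: print(t,round(r['p'],2),np.round(r['pixel']),r['mask'].sum(),ray(c,r['pixel'],190).round(1))
# axle top rim guess overlay
save(im,n+'.png',s=1.5)
E
python3 e.py w2
```

```text
time: 3.95
tool_pos: [571.6, -178.7, 295.7]
tcp_rot: [3.141, -0.002, 2.67]
contact_force: [-0.2, 1.5, -0.5]
grip_width: 39.5
finger_force: 0.0
hub_face 0.97 [253. 200.] 11869 [[ 575.8 -181.1  190. ]]
vise 0.85 [254. 193.] 15199 [[ 569.4 -176.9  190. ]]
```

View pics/w2.png

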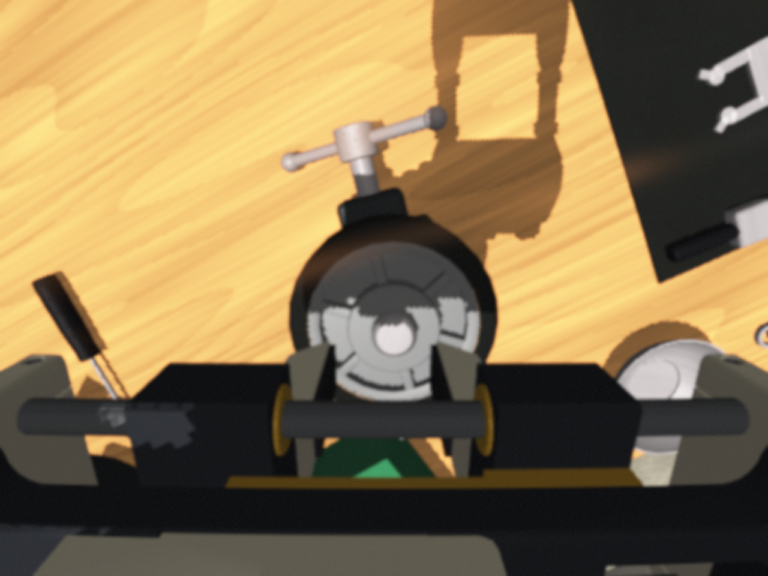

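The axle's bright end is at about (262,224), inside the hub, in the 512-px frame. I'll find its circle and overlay the predicted rings.

```bash
cat > f.py <<'E'
from h import *
im=np.load('w2.npy'); c=cam('wrist'); g=cv2.GaussianBlur(cv2.cvtColor(im,cv2.COLOR_RGB2GRAY),(3,3),0).astype(float)
gx=cv2.Sobel(g,cv2.CV_64F,1,0)/8; gy=cv2.Sobel(g,cv2.CV_64F,0,1)/8; mag=np.hypot(gx,gy)
t=np.linspace(0,2*np.pi,180)
def circ(x,y,r,z): return proj(c,np.c_[x+r*np.cos(t),y+r*np.sin(t),np.full(180,z)])
p0=ray(c,[[262,224]],203)[0]; print(p0.round(1))
def best(z,rs,p0):
    o=[]
    for r in rs:
        for dx in np.arange(-9,9.1,.75):
            for dy in np.arange(-9,9.1,.75):
                q=circ(p0[0]+dx,p0[1]+dy,r,z).astype(np.float32)
                v=cv2.remap(mag.astype(np.float32),q[None,:,0],q[None,:,1],1)[0]
                o.append((np.minimum(v,15).mean(),p0[0]+dx,p0[1]+dy,r))
    return sorted(o)[-3:]
for n,z,rs in [('axle',203,[12,13,14,15]),('hub',192,[32]),('tyre',186,[73,75])]:
    b=best(z,rs,p0); print(n,np.round(b,1).tolist())
    q=circ(*b[-1][1:3],b[-1][3],z); 
    for u,v in q.round().astype(int):
        if 0<=v<384 and 0<=u<512: im[v,u]=[255,0,0]
save(im,'w2c.png',crop=(190,130,340,280),s=4)
E
python3 f.py
```

```text
[ 598.4 -182.7  203. ]
axle [[14.4, 599.1, -183.4, 12.0], [14.5, 599.1, -182.7, 12.0], [14.5, 599.9, -182.7, 12.0]]
hub [[8.1, 607.4, -188.7, 32.0], [8.2, 607.4, -187.9, 32.0], [8.2, 607.4, -187.2, 32.0]]
tyre [[9.2, 594.6, -180.4, 73.0], [9.3, 593.9, -181.2, 73.0], [9.3, 594.6, -181.2, 73.0]]
```

View pics/w2c.png

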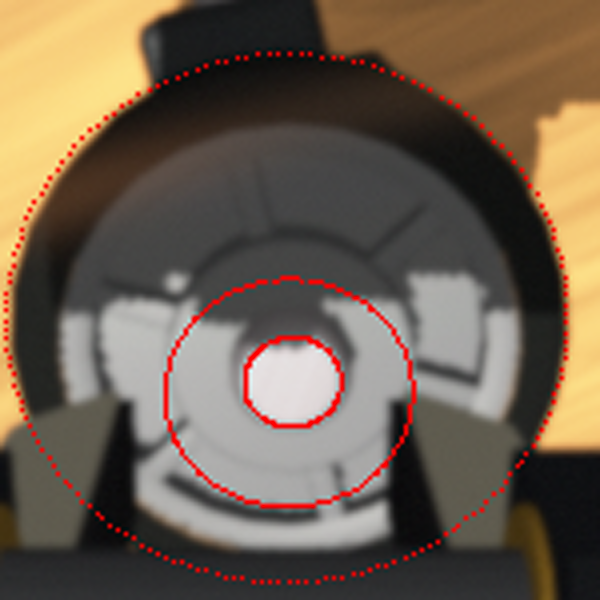

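Axle at about (598,−182.5); both cameras agree. Now align above it.

```bash
python3 -m jog '[[-25,8.5,0,0,0,0],[0,0,25,0,0,0],[0,0,25,0,0,0],[0,0,25,0,0,0],[0,0,0,0,0,0],[0,0,0,0,0,0]]' 48
python3 - <<'E'
from h import *
im=bot.capture('wrist'); save(im,'w3.png',crop=(130,130,390,330),s=3)
c=cam('wrist'); o=bot.get_obs(); print(proj(c,[o['tool_pos'],[598,-182.5,203]]).round(1))
E
```

```text
time: 4.7
tool_pos: [597.7, -182.1, 222.8]
tcp_rot: [3.141, 0.001, 2.671]
contact_force: [-0.0, -0.7, 0.3]
grip_width: 43.9
finger_force: 0.0
[[254.  243.1]
 [254.  229.5]]
```

View pics/w3.png

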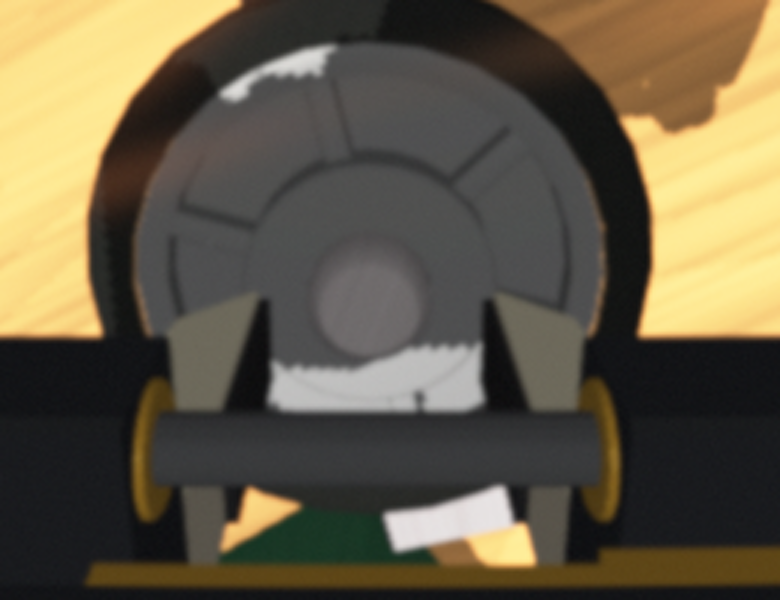

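The axle is centred between the fingers within 2 mm. Pushing the hub down.

```bash
python3 -m jog '[[-1.5,-1,8,0,0,0],[0,0,10,0,0,0],[0,0,4,0,0,0],[0,0,4,0,0,0],[0,0,4,0,0,0],[0,0,3,0,0,0],[0,0,3,0,0,0],[0,0,3,0,0,0],[0,0,2,0,0,0],[0,0,0,0,0,0]]'
python3 -m jog '[[0,0,1,0,0,0],[0,0,1,0,0,0],[0,0,0,0,0,0]]'
```

```text
time: 5.75
tool_pos: [598.4, -184.8, 181.6]
tcp_rot: [3.142, 0.001, 2.67]
contact_force: [-2.4, 0.5, 3.7]
grip_width: 44.1
finger_force: 2.4
time: 6.05
tool_pos: [598.5, -184.8, 179.9]
tcp_rot: [3.142, 0.001, 2.67]
contact_force: [-3.2, 0.4, 5.7]
grip_width: 44.0
finger_force: 3.1
```

```bash
python3 -m jog '[[0,0,1,0,0,0],[0,0,0.5,0,0,0],[0,0,0,0,0,0]]'; python3 -m jog '[[0,0,0.5,0,0,0],[0,0,0.5,0,0,0],[0,0,0,0,0,0]]'; python3 -m jog '[[0,0,0.5,0,0,0],[0,0,0.5,0,0,0],[0,0,0,0,0,0]]'
```

```text
time: 6.35
tool_pos: [598.5, -184.8, 178.5]
tcp_rot: [3.142, 0.001, 2.67]
contact_force: [-2.2, 1.2, 6.5]
grip_width: 44.1
finger_force: 3.3
time: 6.65
tool_pos: [598.5, -184.8, 178.3]
tcp_rot: [3.142, 0.002, 2.67]
contact_force: [-4.0, 2.0, 10.3]
grip_width: 44.3
finger_force: 5.3
time: 6.95
tool_pos: [598.5, -184.8, 178.2]
tcp_rot: [3.142, 0.003, 2.67]
contact_force: [-6.6, 1.7, 15.2]
grip_width: 44.1
finger_force: 7.6
```

The hub stopped hard at z≈178 with the force rising to 15 N, so it is home. Back off and go to the clip.

```bash
python3 -m jog '[[0,0,-5,0,0,0],[0,0,-35,0,0,0],[0,0,-40,0,0,0],[0,0,-40,0,0,0],[35.5,31,0,0,0,0],[35.5,31,0,0,0,0],[35.5,31,0,0,0,0],[35.5,31,0,0,0,0],[35.5,31,0,0,0,0],[35.5,31,0,0,0,0],[35.5,31,0,0,0,0]]' >/dev/null
python3 -m jog '[[35.5,31,0,0,0,0],[35.5,31,0,0,0,0],[0,0,40,0,0,0],[0,0,40,0,0,0],[0,0,40,0,0,0],[0,0,28,0,0,0],[0,0,0,0,0,0],[0,0,0,0,0,0]]' 40
cat > g.py <<'E'
from fit import *
im=bot.capture('wrist'); c=cam('wrist'); o=bot.get_obs()
rs=bot.outline_of('clip','wrist'); print([(round(r['p'],2),np.round(r['pixel']),r['mask'].sum()) for r in rs])
r=rs[0]; M=r['mask'].astype(float)
def cost(p):
    q=render(c,p,S=2); return 1-np.minimum(q,M).sum()/np.maximum(q,M).sum()
s=differential_evolution(cost,[(425,475),(205,255),(.8,1.4)],maxiter=40,popsize=12,seed=1)
x,y,a=s.x; print(s.x.round(2),np.degrees(a).round(1),round(s.fun,3)); tab=np.array([x-53*np.cos(a),y-53*np.sin(a)]); print('tab',tab.round(1),o['tool_pos'],o['tcp_rot'])
q=render(c,s.x); e=cv2.Canny((q*255).astype(np.uint8),80,160)>0; ov=im.copy(); ov[e]=[255,0,0]
u,v=np.array(r['pixel']).astype(int); u0,v0=max(u-65,0),max(v-75,0)
save(np.hstack([im[v0:v0+150,u0:u0+130],ov[v0:v0+150,u0:u0+130]]),'w4.png',s=3)
yaw=a+np.pi/2; d=tab-np.array(o['tool_pos'])[:2]; ya=o['tcp_rot'][2]
print('tool dx,dy',d@[np.cos(ya),np.sin(ya)],d@[np.sin(ya),-np.cos(ya)],'rz',-(yaw-ya))
E
python3 g.py
```

```text
time: 8.85
tool_pos: [441.1, 209.1, 147.8]
tcp_rot: [3.141, 0.0, 2.67]
contact_force: [1.5, -0.6, 0.5]
grip_width: 36.9
finger_force: 0.0
[(0.87, array([258., 185.]), np.int64(1861))]
[452.73 232.4    1.13] 64.5 0.203
tab [429.9 184.6] [441.68690351 209.28258186 148.67951737] [3.13987164e+00 1.70058726e-03 2.66968447e+00]
tool dx,dy -0.7438918379398036 -27.364350142834425 rz -0.026708103893568147
```

View pics/w4.png

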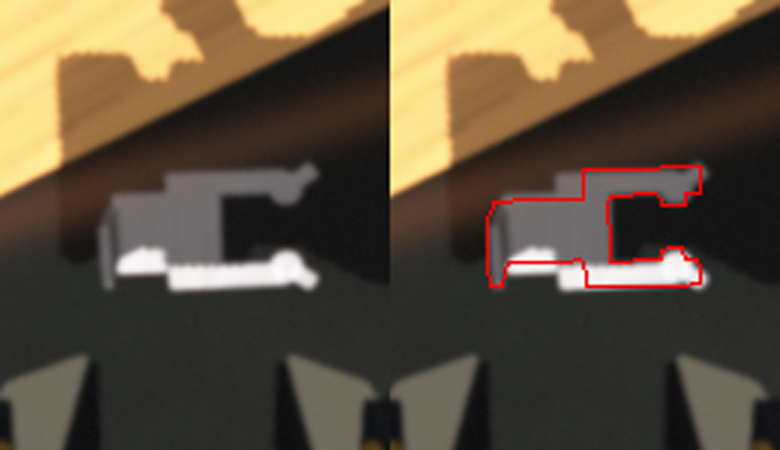

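The clip is fitted within about 1 mm, with the tab at about (430,185). Lining up, descending and gripping.

```bash
python3 -m jog '[[-1.2,-26.5,0,0,0,-0.026],[0,0,40,0,0,0],[0,0,40,0,0,0],[0,0,30,0,0,0],[0,0,15,0,0,0],[0,0,9,0,0,0],[0,0,0,0,0,0],[0,0,0,0,0,0]]'
python3 -m jog '[[0,0,0,0,0,0],[0,0,0,0,0,0],[0,0,0,0,0,0],[0,0,0,0,0,0],[0,0,0,0,0,0],[0,0,0,0,0,0]]' 0
```

```text
time: 9.75
tool_pos: [430.8, 185.2, 14.4]
tcp_rot: [3.14, 0.002, 2.696]
contact_force: [0.9, -0.3, 0.4]
grip_width: 37.1
finger_force: 0.0
time: 10.35
tool_pos: [429.7, 184.9, 13.4]
tcp_rot: [3.141, 0.0, 2.696]
contact_force: [-0.8, -0.0, 2.9]
grip_width: 3.7
finger_force: 30.0
```

Gripped: 3.7 mm opening at 30 N. Lift, carry to the pre-insert side of the axle, and stop high.

```bash
python3 -m jog '[[0,0,-20,0,0,0],[0,0,-42,0,0,0],[0,0,-42,0,0,0],[0,0,-42,0,0,0],[0,0,-42,0,0,0],[0,0,-42,0,0,0],[-31.2,-35.8,0,0,0,0],[-31.2,-35.8,0,0,0,0],[-31.2,-35.8,0,0,0,0],[-31.2,-35.8,0,0,0,0],[-31.2,-35.8,0,0,0,0],[-31.2,-35.8,0,0,0,0]]'
python3 -m jog '[[-31.2,-35.8,0,0,0,0],[-31.2,-35.8,0,0,0,0],[-31.2,-35.8,0,0,0,0],[-31.2,-35.8,0,0,0,0],[0,0,0,0,0,0],[0,0,0,0,0,0],[0,0,0,0,0,0]]'
```

```text
time: 11.55
tool_pos: [505.9, -91.6, 243.0]
tcp_rot: [3.141, -0.001, 2.696]
contact_force: [0.8, 0.9, -1.0]
grip_width: 3.9
finger_force: 30.0
time: 12.25
tool_pos: [556.5, -271.6, 242.8]
tcp_rot: [3.141, -0.001, 2.696]
contact_force: [0.2, 0.8, -1.4]
grip_width: 4.0
finger_force: 30.0
```

```bash
cat > k.py <<'E'
from fit import *
import sys
im=bot.capture('wrist'); c=cam('wrist'); o=bot.get_obs(); p=np.array(o['tool_pos']); ya=o['tcp_rot'][2]; a=ya-np.pi/2
np.save('w5.npy',im); n=sys.argv[1]
zb=p[2]-9.4; org=p[:2]+53*np.array([np.cos(a),np.sin(a)])
q=render(c,[*org,a],zb=zb); e=cv2.Canny((q*255).astype(np.uint8),80,160)>0; im[e]=[255,0,0]
t=np.linspace(0,2*np.pi,100)
for r,z in((12,203),(15,201)):
  for u,v in proj(c,np.c_[599+r*np.cos(t),-183.3+r*np.sin(t),0*t+z]).round().astype(int):
    if 0<=v<384 and 0<=u<512: im[v,u]=[0,255,0]
print(p.round(1),ya,org.round(1)); save(im,n+'.png',crop=(200,120,460,310),s=3)
E
python3 k.py w5
```

```text
[ 556.7 -271.3  243.2] 2.697040387254786 [ 579.4 -223.5]
```

View pics/w5.png

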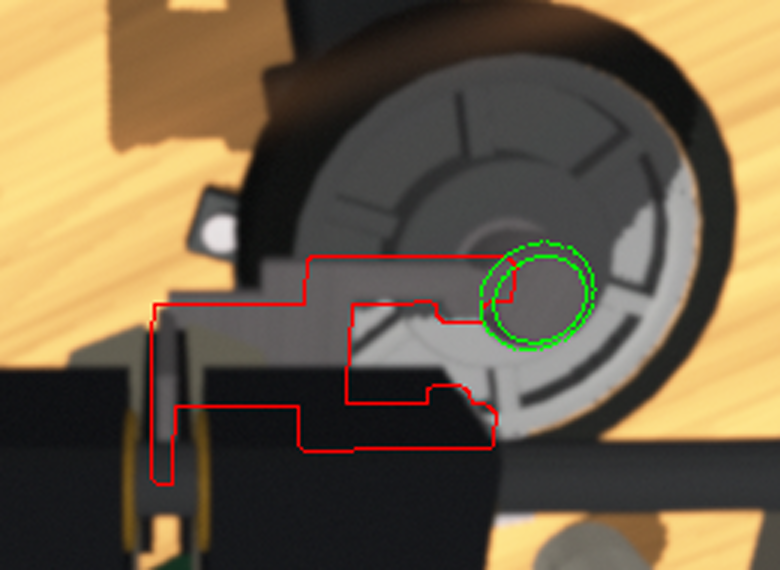

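The overlay matches: the clip sits in the hand as modelled, the axle matches the green rings, and the lateral offset is 0.4 mm with 44.7 mm to go. Descend and start the insertion.

```bash
python3 -m jog '[[-0.4,0,20,0,0,0],[0,0,20,0,0,0],[0,0,9,0,0,0],[0,0,5,0,0,0],[0,0,0,0,0,0],[0,0,0,0,0,0]]'
python3 -m jog '[[0,6,0,0,0,0],[0,6,0,0,0,0],[0,6,0,0,0,0],[0,3,0,0,0,0],[0,0,0,0,0,0]]'
```

```text
time: 12.9
tool_pos: [557.6, -272.8, 190.2]
tcp_rot: [-3.141, 0.002, 2.696]
contact_force: [-0.3, 0.4, -1.5]
grip_width: 4.0
finger_force: 30.0
time: 13.4
tool_pos: [566.5, -253.3, 189.3]
tcp_rot: [3.141, 0.0, 2.697]
contact_force: [-0.3, -0.9, -0.9]
grip_width: 4.0
finger_force: 30.0
```

```bash
python3 -m jog '[[0,3,0,0,0,0],[0,3,0,0,0,0],[0,2,0,0,0,0],[0,2,0,0,0,0],[0,0,0,0,0,0]]'
python3 -m jog '[[0,2,0,0,0,0],[0,2,0,0,0,0],[0,2,0,0,0,0],[0,0,0,0,0,0]]'
```

```text
time: 13.9
tool_pos: [569.1, -247.4, 189.1]
tcp_rot: [-3.137, -0.001, 2.695]
contact_force: [-4.7, -8.3, -2.3]
grip_width: 3.8
finger_force: 30.0
time: 14.3
tool_pos: [573.0, -239.1, 189.0]
tcp_rot: [3.14, -0.001, 2.695]
contact_force: [1.1, 2.8, -1.8]
grip_width: 3.4
finger_force: 30.0
```

The force peaked near 9.5 N and then reversed, so the bumps are over the groove. Pressing on home.

```bash
python3 -m jog '[[0,2,0,0,0,0],[0,2,0,0,0,0],[0,2,0,0,0,0],[0,0,0,0,0,0]]'
python3 -m jog '[[0,1.5,0,0,0,0],[0,1,0,0,0,0],[0,0,0,0,0,0]]'
python3 -m jog '[[0,1,0,0,0,0],[0,0,0,0,0,0]]'
```

```text
time: 14.7
tool_pos: [575.8, -233.7, 189.2]
tcp_rot: [-3.141, -0.0, 2.696]
contact_force: [0.0, 1.6, -0.1]
grip_width: 3.7
finger_force: 30.0
time: 15.0
tool_pos: [576.9, -232.1, 189.3]
tcp_rot: [-3.141, 0.001, 2.696]
contact_force: [-0.1, -0.4, -1.5]
grip_width: 3.9
finger_force: 30.0
time: 15.2
tool_pos: [577.1, -231.6, 189.3]
tcp_rot: [-3.141, 0.0, 2.696]
contact_force: [-0.5, -2.0, -1.0]
grip_width: 3.8
finger_force: 30.0
```

```bash
python3 -m jog '[[0,1,0,0,0,0],[0,0,0,0,0,0]]'
python3 -m jog '[[0,0.5,0.6,0,0,0],[0,0,0.6,0,0,0],[0,0,0,0,0,0]]'
```

```text
time: 15.4
tool_pos: [577.2, -231.4, 189.4]
tcp_rot: [-3.139, 0.001, 2.695]
contact_force: [-1.8, -5.6, -0.1]
grip_width: 3.8
finger_force: 30.0
time: 15.7
tool_pos: [577.3, -231.4, 188.3]
tcp_rot: [-3.139, 0.001, 2.695]
contact_force: [-4.5, -6.0, 0.0]
grip_width: 3.7
finger_force: 30.0
```

```bash
python3 -m jog '[[0,-1,0.5,0,0,0],[0,0,0.4,0,0,0],[0,0,0,0,0,0]]'
python3 -m jog '[[0,0,0.4,0,0,0],[0,0,0,0,0,0]]'
```

```text
time: 16.0
tool_pos: [577.2, -231.5, 187.5]
tcp_rot: [-3.14, 0.001, 2.695]
contact_force: [-2.7, -5.5, 1.4]
grip_width: 4.1
finger_force: 30.0
time: 16.2
tool_pos: [577.3, -231.6, 187.4]
tcp_rot: [-3.14, 0.001, 2.695]
contact_force: [-2.6, -5.2, 2.5]
grip_width: 4.1
finger_force: 30.0
```

The clip is flat on the hub and against the groove. Release with a small opening, lift straight up and look.

```bash
python3 -m jog '[[0,0,0,0,0,0],[0,0,0,0,0,0],[0,0,0,0,0,0]]' 18
python3 -m jog '[[0,0,-10,0,0,0],[0,0,-20,0,0,0],[0,0,-30,0,0,0],[0,0,-40,0,0,0],[30,40,0,0,0,0],[0,0,0,0,0,0],[0,0,0,0,0,0]]'
python3 - <<'E'
from fit import *
im=bot.capture('wrist'); c=cam('wrist'); a=1.126
ov=im.copy(); q=render(c,[599,-183.3,a],zb=178.); ov[cv2.Canny((q*255).astype(np.uint8),80,160)>0]=[255,0,0]
u,v=proj(c,[590,-200,180])[0].astype(int); print(u,v)
cr=lambda i:i[max(v-70,0):v+70,max(u-65,0):u+65]
save(np.hstack([cr(im),cr(ov)]),'w6.png',s=3)
E
```

```text
time: 16.5
tool_pos: [577.6, -229.9, 186.6]
tcp_rot: [3.141, -0.0, 2.696]
contact_force: [0.3, -0.2, 0.3]
grip_width: 16.0
finger_force: 0.0
time: 17.2
tool_pos: [567.7, -180.4, 287.7]
tcp_rot: [3.141, 0.001, 2.698]
contact_force: [-0.5, -0.4, -0.5]
grip_width: 16.5
finger_force: 0.0
247 220
```

View pics/w6.png

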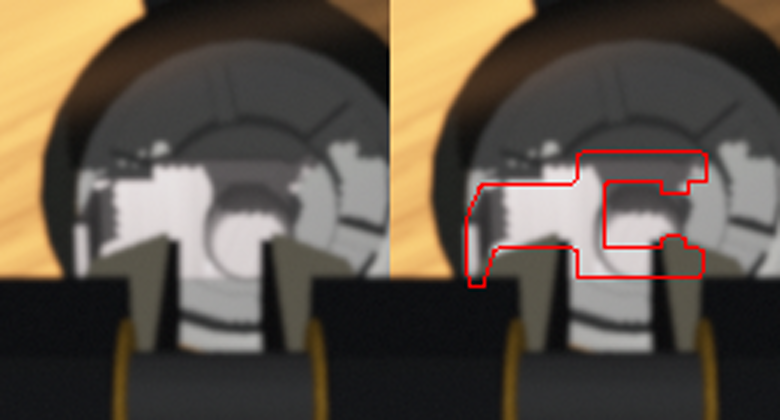

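The clip is around the axle in the groove, flat on the hub, with its tab at the left of the crop (82,250), released and matching the seated outline. Handing in.

```bash
python3 -c "
from plant import bot
print(bot.close_job())"
```

```text
the job is handed in; nothing more can be done
None
```

The job is handed in. The wheel is pushed home, and the smaller clip is pressed into the axle groove, flat on the hub and let go; the other items were not touched. The arm's clock read about 17 s of the 54 s allowed.

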